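# Hold the amber filter in the beam of a rail photometer

### The job

Set up a reading on the optical-rail photometer: first stand the red-lidded glass cell gently upright on the middle of the small black cell table, its clear faces square to the beam, and let go of it. Then take the amber filter out of the rack by its orange handle and lower it through the slot in the top of the blue filter box until the white index line on its handle is level with the top of the box; the slot has no stop at that height, so finish while still holding the filter there, steady and upright, neither resting on the bottom nor jammed hard against the sides. Leave the green and blue filters in the rack and do not disturb the bottles, glassware and screwdriver.

Things in the scene. Friction and masses are not known exactly. Their poses are not given: they have to be found in the camera images.
- cell_center (a point): Centre of the loose glass cell, 26 mm above its underside. Upright rectangular cell 32 mm wide along x (between white frosted sides, by which it is held), 20 mm along y (optical path, between clear faces), 52 mm high along z with its fixed red lid (top 7 mm); 50-100 g. Starts upright on the bench on a thin grey mat.
- table_top (a point): Centre of the upper face of the cell table, a black plate 42 mm (its x) by 28 mm (its y) on a post fixed on the rail, 70 mm above the bench. The light beam runs along its y axis, 25 mm above this face. z is up. Neighbours along the rail (y) are at least 60 mm from the plate's centre; in x there is nothing beside it.
- slot_mouth (a point): Centre of the slot in the top of the blue filter box fixed on the rail, 130 mm above the bench; box top 84 (x) x 34 mm (y). Slot 52 mm long along x, 10 mm wide along y (the beam's direction), 3 mm chamfer at the mouth, straight down 90 mm to a blind bottom. The beam crosses it 35 mm below this point. z up.
- amber_window (a point): Centre of the amber filter's glass, 25 mm above its lower edge. Loose flat black frame 50 wide (y) x 50 high (z) x 8 mm thick (x); a handle 22 wide (y) x 8 thick (x) x 70 mm long rises from its upper edge (total height 120 mm), 55-110 g. White index line round the handle 35 mm above this point. Starts upright in the rack, lower edge 18 mm above the bench.
- amber_handle (a point): Middle of the orange grip of the amber filter's handle, 98 mm above the filter's lower edge and 73 mm above the window centre: the place to hold it, across the 8 mm thickness (x axis). Same axes as the window. The orange part runs from 78 to 120 mm above the lower edge.
- rack: Fixed wooden filter rack, 60 mm (x) by 190 mm (y) by 40 mm high, origin at the centre of its underside. Three slots, one at the centre and one 58 mm to either side along y, each 52 mm (y) by 10 mm (x) and 22 mm deep, hold the amber, green and blue filters upright, edge to edge in one row, in any order.
- rail: Fixed optical rail, 520 mm long along y, origin on the bench under its middle. Grey lamp housing at -y (84 mm in x, 140 high, y -250 to -160 mm, its tube to -130), black detector at +y (66 mm in x, 128 high, y 180 to 250, snout from 152). The filter box stands on the lamp's side, the cell table on the detector's.
- green: Green filter, the same shape as the amber one but with a green handle; origin at its lower edge. Stays in the rack.
- blue: Blue filter, the same shape with a blue handle; origin at its lower edge. Stays in the rack.
- dropper: Small amber dropper bottle, 30 mm across, 66 mm high, loose; origin under its centre. Leave alone.
- beaker: Glass beaker, 72 mm across, 92 mm high, beyond the cell, near the detector's end of the rail, loose; origin under its centre. Leave alone.
- flask: Stoppered conical flask, 76 mm across, 128 mm high, behind the rail, loose; origin under its centre. Leave alone.
- reagent: Brown reagent jar with blue cap, 60 mm across, 120 mm high, loose; origin under its centre. Leave alone.
- driver: Screwdriver, 150 mm long, lying on the bench, loose. Leave alone.

How it is judged:
By the outcome, as a careful person would: the job done as asked, in the order asked, and still so for the second after the job is handed in, while the arm keeps its last pose, push and grip.
It also fails if it takes over 64 s, if anything falls off the work surface, if the arm or the gripper's body presses on something with over 40 N, if the wrist force passes 120 N, or if a joint passes its speed limit or range.

### The arm

A 7-joint arm with a two-finger parallel gripper is mounted at the origin on the work surface. World frame = base frame: x ahead of the robot, y to its left, z up, the work surface at z = 0. Lengths are in m, angles in rad, forces in N, time in s.
With the tool pointing down it reaches from about 0.4 to 0.875 m from the base axis. Payload 6.5 kg.
Tool frame: the origin (TCP) lies at the very end of the fingers, on their centre line; the grasp point (between the pads) lies 19 mm behind it; z points along the fingers, y is the direction in which the jaws open and shut (so a half turn about z gives the same grasp; the last joint's range is limited). The gripper opens to 85 mm and grips with 20 to 120 N. Pads are 22 mm wide; open, the fingers measure 114 mm over their backs; the gripper's body (76 mm by 85 mm) begins 54 mm behind the grasp point. The pads swing forward as they close: fully open they stand 13 mm farther back than shut.
Start: joints at [-1.279, 0.536, -0.004, 1.538, 0.003, 1.067, -0.071], TCP at [0.228, 0.609, 0.203] pointing down, gripper open.
Joint ranges: [-2.7, 2.7], [-0.37, 2.16], [-1.27, 1.26], [0.24, 2.4], [-1.31, 4.45], [0.19, 1.91], [-2.76, 2.76]. Speed limits (rad/s): [2.39, 2.39, 3.14, 3.14, 3.14, 3.14, 3.14].

### API

Orientations are given as a unit quaternion [x, y, z, w].
In Python, from rig import manip gives the robot as it stands.
- The arm moves only by the shell command python3 -m creep 'ROWS'. ROWS is JSON, a list of rows, each a list of 3 entries, a list of its own where there are three numbers: the closure in counts, from 0 (fully open) to 255 (shut), then the shift along the world's x, y, z in cm, then the turn, a rotation vector about the world's x, y, z in degrees. In form: [[fingers, [x, y, z], [rx, ry, rz]], ...]. A call has exactly 5 rows; each row is the pose to reach, as a shift and turn from the pose commanded when the call began; what a row does not reach only later rows make up. A row lasts 1/10 s, in which the tool goes at most 50 mm and 8.59 degrees, less where a joint would pass 70% of its speed; a pose out of reach is approached as far as the arm can. A call with a gripper value outside its range is refused whole. The fingers move at their own pace and stop on an object; the grip force is fixed at half the most. Time passes only in rows, so rows that repeat a pose let the fingers close, or fill a call up. It gives the time, the measured TCP pose, the force and the opening at its end, in the units of the state.
- manip.observe(): the state, without advancing time (a new reading comes with each control period).
- manip.camera(name): name is "scene" or "top" or "wrist"; returns (picture, depth): 400x640x3 uint8, blue, green, red; 400x640 float32, m along the optical axis (not along the pixel's ray), 0 where there is no reading.
- manip.camera_model(name): a dict with "fovy" (degrees; the focal length in pixels is half the picture's height over the tangent of half this angle, whatever the lens; pixels are square), "cx", "cy" (the principal point, pixels), "R" (3x3) and "t" (3): a world point X has camera coordinates R X + t. Camera axes: x right, y down, z forward; pixel columns grow to the right and rows downward; lengths in m; the calibration is good to about 2 mm. The wrist camera is an equidistant fisheye: a pixel r from the principal point sees the ray r / f radians off the axis. A picture is of the moment at which its call begins: read the wrist's pose just before it. camera_model takes no time and is no camera call; for the wrist camera it gives the pose at the moment of the call.
- manip.close_job(): hands the job in, once; it reports no verdict.
The state is a dict: "clock": time; "joints": joint angles; "joint_velocities": joint speeds; "joint_torque": joint torques, N m; "position": TCP position; "ee_rot": TCP orientation; "ft_force": force on the tool from outside, world axes, zero at the start; "torque": the same for the moment, N m; "gripper_width": finger opening in m.
Only numpy, scipy, OpenCV 4.12 (cv2) and the standard library are available. Lean on these libraries where they do the work, as an engineer would, in place of code of your own. Each camera call takes 0.05 s, during which the arm holds its last target.

## Working session

There is one attempt and no reset: what is moved stays moved. The work goes in short steps, Python scripts to look and compute and a shell command to move; the robot and the scene stay as the last step left them, time stands still between calls to the robot, and variables do not carry over. Pictures are saved under pics/ and viewed, and the job is handed in when it is done.

```bash
ls; mkdir -p pics; python3 - <<'E'
from rig import manip
import cv2,numpy as np
print(manip.observe())
for n in ("scene","top","wrist"):
    m=manip.camera_model(n); print(n,m)
    p,d=manip.camera(n); cv2.imwrite(f'pics/{n}0.png',p); np.savez(f'{n}0.npz',p=p,d=d,**m)
E
```

```text
pics
{'clock': 0.0, 'joints': array([-1.27918476,  0.53713948, -0.00446739,  1.53884606,  0.00257597,
        1.06728528, -0.07121747]), 'joint_velocities': array([ 3.37978503e-03,  3.07854701e-04,  8.63222649e-04,  7.49890354e-04,
       -1.96705029e-03,  4.18316109e-05,  4.72557309e-04]), 'joint_torque': array([-4.41297461e-04, -5.83407176e+01,  1.04850758e+00, -2.59103715e+01,
        1.23117288e-02,  9.42106970e-03,  4.96756923e-05]), 'position': array([0.22741086, 0.60821798, 0.20264068]), 'ee_rot': array([ 1.77919644e-01,  9.84044664e-01, -8.29622119e-04, -1.05588331e-04]), 'ft_force': array([ 0.1040017 , -0.29090083,  0.02462177]), 'torque': array([0.01695829, 0.09852553, 0.00400333]), 'gripper_width': 0.08551824107213886}
scene {'fovy': 53.896758055685474, 'cx': 323.49254950108644, 'cy': 201.13491226451168, 'R': array([[ 0.73309231,  0.67988566,  0.01819747],
       [ 0.48551966, -0.50440405, -0.71403586],
       [-0.47628387,  0.53228943, -0.69987259]]), 't': array([-0.4234553 , -0.2185218 ,  1.61914499])}
top {'fovy': 51.63922455129618, 'cx': 326.0123075599728, 'cy': 200.1376957142169, 'R': array([[ 0.02724741, -0.99957896,  0.00997379],
       [-0.99344922, -0.02818533, -0.11074401],
       [ 0.1109785 , -0.00689097, -0.99379892]]), 't': array([-0.04300879,  0.60086925,  1.63220926])}
wrist {'fovy': 65.70646984690485, 'cx': 314.90272891356074, 'cy': 195.51679548301962, 'R': array([[ 0.35080489,  0.93644511, -0.00254666],
       [ 0.90307907, -0.33758352,  0.26549117],
       [ 0.2477582 , -0.09543544, -0.96410993]]), 't': array([-0.64848655, -0.03621193,  0.37908229])}
```

View pics/scene0.png

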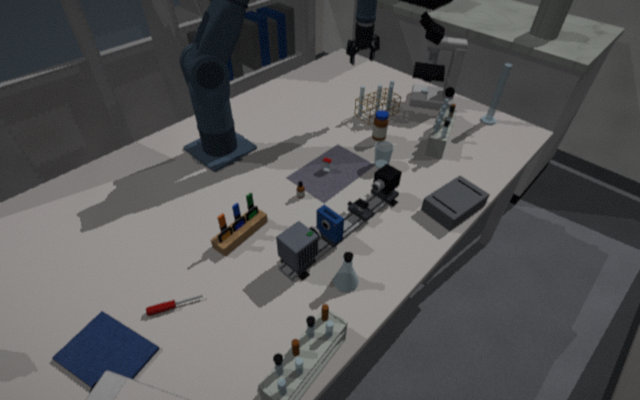

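View pics/top0.png

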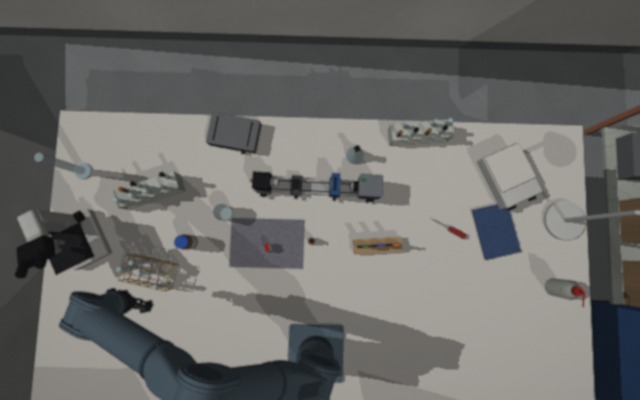

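View pics/wrist0.png

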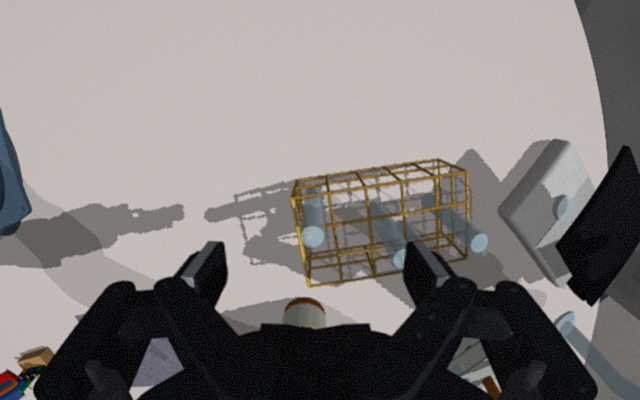

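```bash
cat > h.py <<'E'
import numpy as np, cv2
def load(f):
    z=np.load(f); return {k:z[k] for k in z.files}
def cloud(z,wrist=False):
    p,d=z['p'],z['d']; f=200/np.tan(np.radians(float(z['fovy']))/2)
    v,u=np.mgrid[0:400,0:640].astype(float)
    x=(u-z['cx']);y=(v-z['cy'])
    if wrist:
        r=np.hypot(x,y)+1e-9; th=r/f; s=np.tan(th)/r
        X=np.stack([x*s,y*s,np.ones_like(x)],-1)*d[...,None]
    else: X=np.stack([x/f,y/f,np.ones_like(x)],-1)*d[...,None]
    return (X-z['t'])@z['R']
def proj(z,P,wrist=False):
    c=np.atleast_2d(P)@z['R'].T+z['t']; f=200/np.tan(np.radians(float(z['fovy']))/2)
    if wrist:
        rr=np.hypot(c[:,0],c[:,1])+1e-12; th=np.arctan2(rr,c[:,2]); s=f*th/rr
        return np.c_[z['cx']+c[:,0]*s,z['cy']+c[:,1]*s]
    return np.c_[z['cx']+f*c[:,0]/c[:,2],z['cy']+f*c[:,1]/c[:,2]]
def snap(name,tag):
    from rig import manip
    m=manip.camera_model(name); p,d=manip.camera(name)
    cv2.imwrite(f'pics/{tag}.png',p); np.savez(f'{tag}.npz',p=p,d=d,**m)
    return load(f'{tag}.npz')
E
python3 - <<'E'
from h import *
for n,pts in (('top0',dict(cell=(267,248),dropper=(312,241),rackL=(355,246),rackR=(402,246),det=(262,184),table=(297,186),box=(335,184),lamp=(370,187),beaker=(222,213),flask=(356,154),jar=(183,242),mat=(290,225))),('scene0',dict(cell=(327,161),dropper=(301,190),amber=(223,220),blue=(237,212),green=(250,200),box=(330,213),table=(360,207),beaker=(384,155)))):
    z=load(n+'.npz');C=cloud(z)
    for k,(u,v) in pts.items(): print(n,k,C[v,u].round(3))
z=load('top0.npz')
big=cv2.resize(z['p'][140:270,160:480],None,fx=2.5,fy=2.5,interpolation=cv2.INTER_CUBIC);cv2.imwrite('pics/topz.png',np.clip(big*1.5,0,255))
z=load('scene0.npz')
big=cv2.resize(z['p'][130:290,200:420],None,fx=3.6,fy=3.6,interpolation=cv2.INTER_CUBIC);cv2.imwrite('pics/scz.png',np.clip(big*1.5,0,255))
E
```

```text
top0 cell [0.404 0.201 0.051]
top0 dropper [0.436 0.024 0.065]
top0 rackL [ 0.421 -0.146  0.043]
top0 rackR [ 0.426 -0.332  0.043]
top0 det [0.647 0.22  0.125]
top0 table [0.651 0.09  0.068]
top0 box [ 0.667 -0.061  0.043]
top0 lamp [ 0.646 -0.192  0.133]
top0 beaker [0.54  0.396 0.006]
top0 flask [ 0.782 -0.139  0.089]
top0 jar [0.418 0.507 0.122]
top0 mat [0.499 0.117 0.009]
scene0 cell [0.416 0.193 0.053]
scene0 dropper [0.448 0.022 0.038]
scene0 amber [ 0.438 -0.293  0.12 ]
scene0 blue [ 0.432 -0.237  0.108]
scene0 green [ 0.426 -0.18   0.116]
scene0 box [ 0.654 -0.056  0.128]
scene0 table [0.665 0.082 0.062]
scene0 beaker [0.564 0.348 0.075][ WARN:0@0.164] global loadsave.cpp:1063 imwrite_ Unsupported depth image for selected encoder is fallbacked to CV_8U.
```

View pics/topz.png

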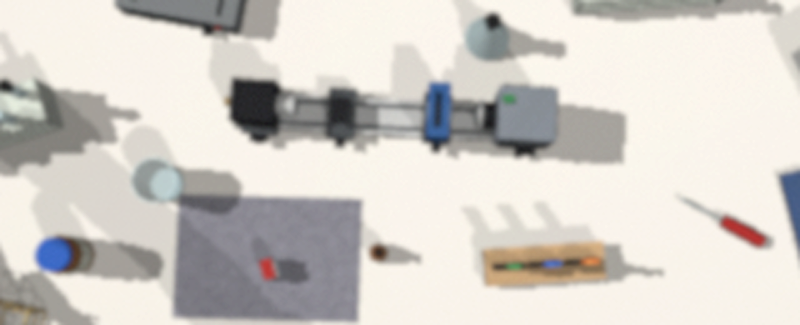

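View pics/scz.png

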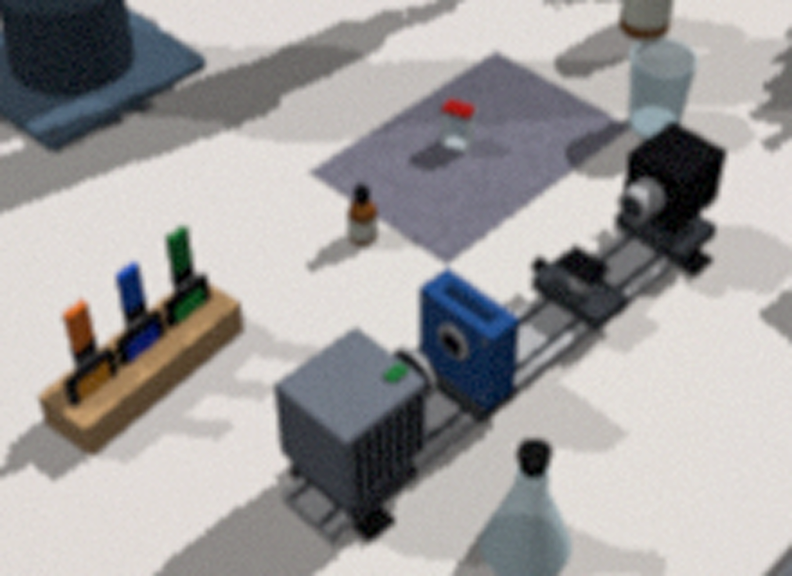

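```bash
python3 - <<'E'
from h import *
from scipy.spatial.transform import Rotation as Ro
z=load('wrist0.npz'); p=np.array([0.22741086, 0.60821798, 0.20264068]);q=[ 1.77919644e-01,9.84044664e-01,-8.29622119e-04,-1.05588331e-04]
R=Ro.from_quat(q).as_matrix(); c=-z['R'].T@z['t']
print('cam in tool',R.T@(c-p)); print('cam axes in tool (cols x,y,z)\n',(R.T@z['R'].T).round(3)); print('tool axes',R.round(3))
C=cloud(load('top0.npz')); P=load('top0.npz')['p'].astype(int)
# red lid
m=(P[...,2]>P[...,1]+50)&(P[...,2]>P[...,0]+50)&(abs(C[...,1]-.2)<.06)
print(m.sum(),C[m].mean(0))
def top(sel,n):
    pts=C[sel]; r=cv2.minAreaRect((pts[:,:2]*1000).astype(np.float32)); print(n,len(pts),pts.mean(0).round(4),r)
top((C[...,2]>.12)&(C[...,2]<.145)&(abs(C[...,0]-.65)<.06)&(C[...,1]<-.1)&(C[...,1]>-.27),'lamp')
top((C[...,2]>.115)&(C[...,2]<.14)&(abs(C[...,0]-.65)<.06)&(C[...,1]<.28)&(C[...,1]>.15),'det')
top((C[...,2]>.12)&(C[...,2]<.14)&(abs(C[...,0]-.65)<.07)&(C[...,1]<0)&(C[...,1]>-.1),'box')
top((C[...,2]>.055)&(C[...,2]<.085)&(abs(C[...,0]-.65)<.04)&(C[...,1]<.13)&(C[...,1]>.03),'table')
top((C[...,2]>.03)&(C[...,2]<.05)&(abs(C[...,0]-.43)<.06)&(C[...,1]<-.1)&(C[...,1]>-.37),'rack')
E
```

```text
cam in tool [ 6.53078656e-02 -1.42393504e-04 -1.70804503e-01]
cam axes in tool (cols x,y,z)
 [[-0.001 -0.964 -0.265]
 [ 1.    -0.    -0.001]
 [ 0.001 -0.265  0.964]]
tool axes [[-0.937  0.35  -0.001]
 [ 0.35   0.937 -0.002]
 [-0.    -0.002 -1.   ]]
28 [0.40751103 0.20234251 0.05152886]
lamp 514 [ 0.651  -0.1936  0.1385] ((652.059814453125, -183.8165283203125), (113.0406494140625, 90.45744323730469), 88.8268051147461)
det 326 [0.661  0.2233 0.1276] ((662.0051879882812, 213.9117431640625), (92.69155883789062, 66.3016586303711), 88.46729278564453)
box 168 [ 0.6552 -0.0603  0.1299] ((655.270263671875, -60.3411865234375), (33.781532287597656, 85.03982543945312), 86.85062408447266)
table 77 [0.6586 0.0944 0.0699] ((658.7514038085938, 94.37728881835938), (41.85305404663086, 24.221670150756836), 1.6099143028259277)
rack 621 [ 0.426  -0.2367  0.0402] ((426.29296875, -237.75469970703125), (59.940731048583984, 190.0325164794922), 5.305548191070557)
```

```bash
python3 -m creep '[[0,[2,-4,2],[0,0,-7]],[0,[3.8,-8.4,4],[0,0,-14]],[0,[5.5,-12.8,5],[0,0,-21]],[0,[7.2,-17.2,5],[0,0,-28]],[0,[9,-21.6,5],[0,0,-35]]]'
python3 -m creep '[[0,[2,-4.5,0],[0,0,-8]],[0,[4,-9,0],[0,0,-16]],[0,[6,-13.5,0],[0,0,-24]],[0,[8,-18,0],[0,0,-32]],[0,[9.3,-23,0],[0,0,-34.5]]]'
python3 - <<'E'
from h import *
from rig import manip
s=manip.observe();print(s['position'],s['ee_rot'],s['joints'])
z=snap('wrist','w1')
E
```

```text
clock: 0.65
position: [0.3181, 0.3911, 0.2538]
ee_rot: [0.468, 0.884, 0.0, -0.0]
ft_force: [0.5, 0.9, -0.3]
gripper_width: 0.0856
clock: 1.15
position: [0.4111, 0.1627, 0.2537]
ee_rot: [0.709, 0.706, 0.0, 0.0]
ft_force: [1.7, 0.5, -0.0]
gripper_width: 0.0851
[0.41112492 0.16270773 0.25365119] [7.08649292e-01 7.05560723e-01 4.54477860e-04 2.02365998e-04] [-0.86349079  0.11095145  0.41921741  2.02159801 -0.05287883  1.01821439
 -0.42320027]
```

View pics/w1.png

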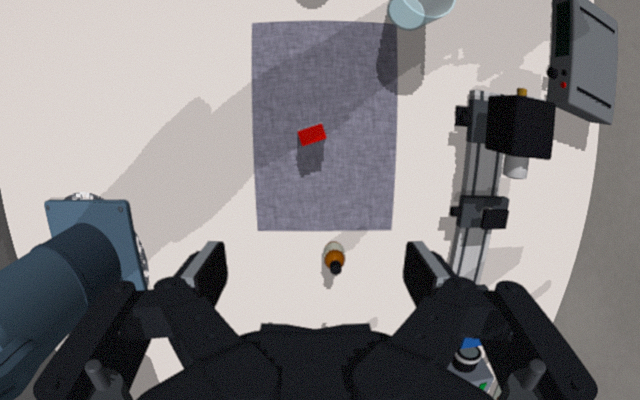

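```bash
python3 - <<'E'
from h import *
z=load('w1.npz');C=cloud(z,True);P=z['p'].astype(int)
m=(P[...,2]>P[...,1]+60)&(P[...,2]>P[...,0]+60)&(abs(C[...,1]-.2)<.06)&(abs(C[...,0]-.41)<.06)
print(m.sum(),C[m].mean(0))
mt=m&(C[...,2]>.047)
r=cv2.minAreaRect((C[mt][:,:2]*1000).astype(np.float32));print(r)
# ray-plane at z=.052 from contour
mm=cv2.morphologyEx(m.astype(np.uint8),cv2.MORPH_OPEN,np.ones((3,3)))
print(np.percentile(C[m][:,2],[5,50,95]))
for n,s in dict(det=(abs(C[...,2]-.128)<.01)&(abs(C[...,0]-.65)<.07)&(C[...,1]>.15)&(C[...,1]<.29),table=(abs(C[...,2]-.07)<.006)&(abs(C[...,0]-.65)<.06)&(abs(C[...,1]-.09)<.05)).items():
    print(n,s.sum(),C[s].mean(0),cv2.minAreaRect((C[s][:,:2]*1000).astype(np.float32)))
print('mat z',np.median(C[170:200,340:380,2]))
v,u=120,300
cv2.imwrite('pics/w1z.png',cv2.resize(z['p'][80:260,260:560],None,fx=2.6,fy=2.6,interpolation=cv2.INTER_CUBIC))
E
```

```text
420 [0.40910667 0.20217898 0.0524348 ]
((406.71002197265625, 209.12564086914062), (31.10735321044922, 33.68304443359375), 18.230751037597656)
[0.05097014 0.05227793 0.05362392]
det 2696 [0.6595005  0.22630111 0.12777144] ((664.8591918945312, 226.50103759765625), (72.18495178222656, 67.52775573730469), 88.37220001220703)
table 532 [0.65975584 0.09652626 0.07015324] ((662.2709350585938, 95.60179138183594), (28.773550033569336, 43.32460403442383), 88.23613739013672)
mat z 0.0013188413722418685
```

View pics/w1z.png

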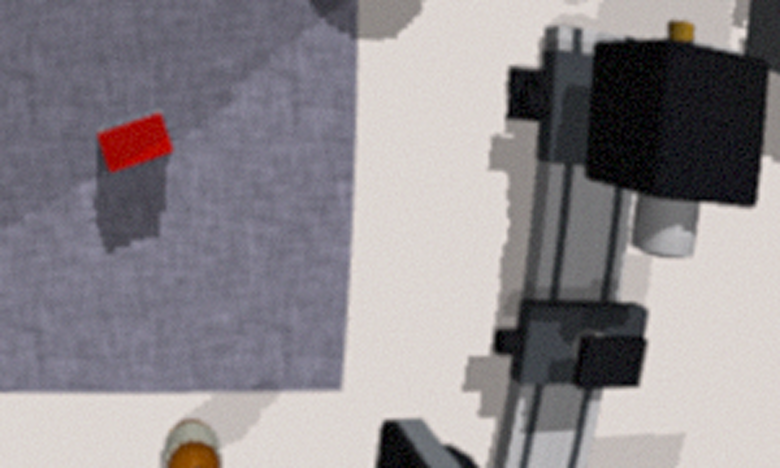

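```bash
cat >> h.py <<'E'
def ray(z,uv,zp,wrist=True):
    uv=np.atleast_2d(uv).astype(float); f=200/np.tan(np.radians(float(z['fovy']))/2)
    x=uv[:,0]-z['cx'];y=uv[:,1]-z['cy']; r=np.hypot(x,y)+1e-9
    s=np.tan(r/f)/r if wrist else 1/f
    D=np.c_[x*s,y*s,np.ones(len(x))]@z['R']; c=-z['R'].T@z['t']
    return c+D*((zp-c[2])/D[:,2])[:,None]
E
python3 - <<'E'
from h import *
z=load('w1.npz');C=cloud(z,True);P=z['p'].astype(int)
m=(P[...,2]>P[...,1]+60)&(P[...,2]>P[...,0]+60)&(abs(C[...,1]-.2)<.06)&(abs(C[...,0]-.41)<.06)
v,u=np.nonzero(m); W=ray(z,np.c_[u,v],.052)[:,:2]*1000
print(W.mean(0)); d=W-W.mean(0); ev,V=np.linalg.eigh(d.T@d/len(d)); print(np.sqrt(ev*12),np.degrees(np.arctan2(V[1],V[0])))
print(cv2.minAreaRect(W.astype(np.float32)))
E
```

```text
[409.09150924 202.16136438]
[19.39572329 31.05390562] [ -72.02371695 -162.02371695]
((409.0342102050781, 201.98365783691406), (31.153011322021484, 19.50400733947754), 18.13750648498535)
```

```bash
python3 -m creep '[[0,[0,1.5,-3],[0,0,6]],[0,[-0.1,3,-7],[0,0,12]],[0,[-0.2,3.9,-11],[0,0,18]],[0,[-0.2,3.9,-15],[0,0,18]],[0,[-0.2,3.9,-17],[0,0,18]]]'
python3 - <<'E'
from h import *
from rig import manip
s=manip.observe();print(s['position'],s['ee_rot'],s['ft_force'])
z=snap('wrist','w2');print(proj(z,[.409,.202,.052],True))
C=cloud(z,True);P=z['p'].astype(int)
m=(P[...,2]>P[...,1]+60)&(P[...,2]>P[...,0]+60)&(abs(C[...,1]-.2)<.06)&(abs(C[...,0]-.41)<.06)
v,u=np.nonzero(m); W=ray(z,np.c_[u,v],.052)[:,:2]*1000
print(W.mean(0),cv2.minAreaRect(W.astype(np.float32)))
E
```

```text
clock: 1.7
position: [0.4061, 0.2029, 0.0805]
ee_rot: [0.587, 0.809, -0.002, -0.001]
ft_force: [0.4, 0.3, 1.0]
gripper_width: 0.0851
[0.40608959 0.20288699 0.08053864] [ 5.87237921e-01  8.09411292e-01 -2.08893059e-03 -7.87428233e-04] [0.36879896 0.27740164 0.99879533]
[[317.127323   213.35185374]]
[408.56187609 203.0328573 ] ((408.67498779296875, 202.7407684326172), (31.656673431396484, 20.080047607421875), 18.122129440307617)
```

View pics/w2.png

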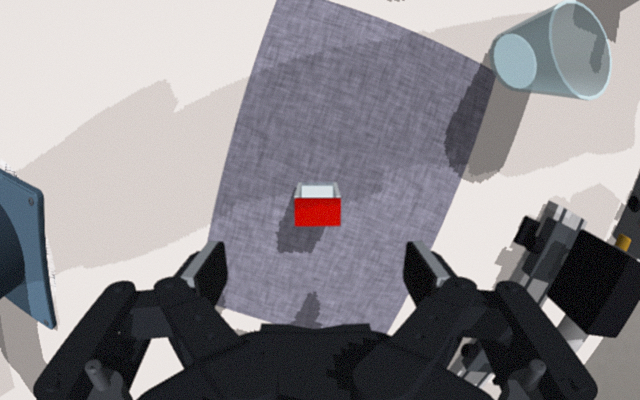

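```bash
python3 -m creep '[[0,[0,0,-2],[0,0,0]],[0,[0,0,-4],[0,0,0]],[0,[0,0,-5.5],[0,0,0]],[0,[0,0,-6],[0,0,0]],[0,[0,0,-6],[0,0,0]]]'
```

```text
clock: 2.25
position: [0.4081, 0.2035, 0.0236]
ee_rot: [0.588, 0.809, -0.0, -0.0]
ft_force: [-0.3, -0.1, 0.2]
gripper_width: 0.0852
```

```bash
python3 -m creep '[[0,[0.05,-0.05,-0.6],[0,0,0]],[0,[0.05,-0.05,-1.15],[0,0,0]],[0,[0.05,-0.05,-1.15],[0,0,0]],[120,[0.05,-0.05,-1.15],[0,0,0]],[150,[0.05,-0.05,-1.15],[0,0,0]]]'
python3 -m creep '[[255,[0,0,0],[0,0,0]],[255,[0,0,0],[0,0,0]],[255,[0,0,0],[0,0,0]],[255,[0,0,0],[0,0,0]],[255,[0,0,0],[0,0,0]]]'
python3 - <<'E'
from h import *
z=snap('wrist','w3')
E
```

```text
clock: 2.75
position: [0.4089, 0.203, 0.0122]
ee_rot: [0.588, 0.809, 0.0, 0.0]
ft_force: [0.1, 1.5, -0.0]
gripper_width: 0.0592
clock: 3.25
position: [0.4088, 0.203, 0.0124]
ee_rot: [0.588, 0.809, 0.0, -0.0]
ft_force: [-1.7, -0.7, 5.5]
gripper_width: 0.0301
```

View pics/w3.png

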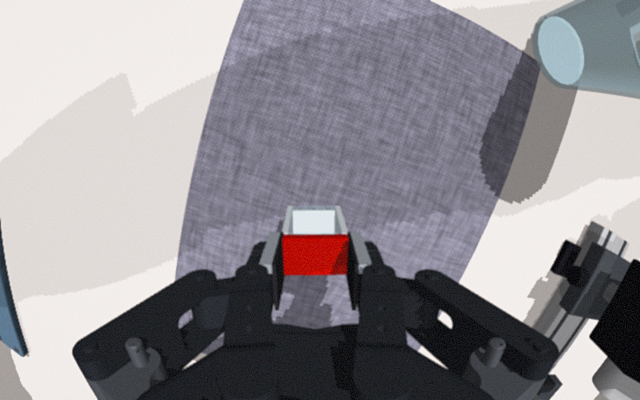

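```bash
python3 -m creep '[[255,[0,0,1.5],[0,0,0]],[255,[0,0,4],[0,0,0]],[255,[0,0,7.5],[0,0,0]],[255,[2,-1,11],[0,0,-3]],[255,[5.5,-2.5,12],[0,0,-7]]]'
python3 -m creep '[[255,[4,-2,0],[0,0,-3]],[255,[8,-3.5,0],[0,0,-6]],[255,[12.5,-5.5,0],[0,0,-10]],[255,[16.5,-7,0],[0,0,-12.5]],[255,[19,-8,0],[0,0,-12.5]]]'
python3 -m creep '[[255,[0.6,-0.3,0],[0,0,0]],[255,[0.6,-0.3,0],[0,0,0]],[255,[0.6,-0.3,0],[0,0,0]],[255,[0.6,-0.3,0],[0,0,0]],[255,[0.6,-0.3,0],[0,0,0]]]'
python3 - <<'E'
from h import *
from rig import manip
s=manip.observe();print(s['position'],s['ee_rot'],s['ft_force'],s['gripper_width'])
z=snap('wrist','w4');z=snap('scene','s4');z=snap('top','t4')
z=load('s4.npz')
cv2.imwrite('pics/s4z.png',cv2.resize(z['p'][140:280,240:440],None,fx=4,fy=4,interpolation=cv2.INTER_CUBIC))
E
```

```text
clock: 3.8
position: [0.4641, 0.1797, 0.1352]
ee_rot: [0.636, 0.772, 0.002, -0.0]
ft_force: [1.9, 0.6, -1.0]
gripper_width: 0.0302
clock: 4.3
position: [0.6562, 0.0958, 0.1318]
ee_rot: [0.717, 0.697, -0.0, 0.001]
ft_force: [-0.0, 0.2, 0.2]
gripper_width: 0.0302
clock: 4.8
position: [0.6589, 0.096, 0.1322]
ee_rot: [0.716, 0.698, 0.0, -0.0]
ft_force: [0.4, -0.0, 0.9]
gripper_width: 0.0306
[0.65886578 0.09596785 0.1321625 ] [ 7.15863924e-01  6.98239707e-01  5.49236255e-05 -3.88562642e-04] [ 0.42374919 -0.00411356  0.89393194] 0.030556703899432495
```

View pics/w4.png

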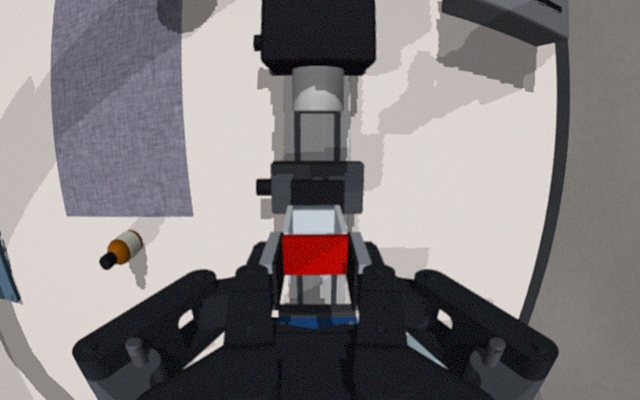

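View pics/s4z.png

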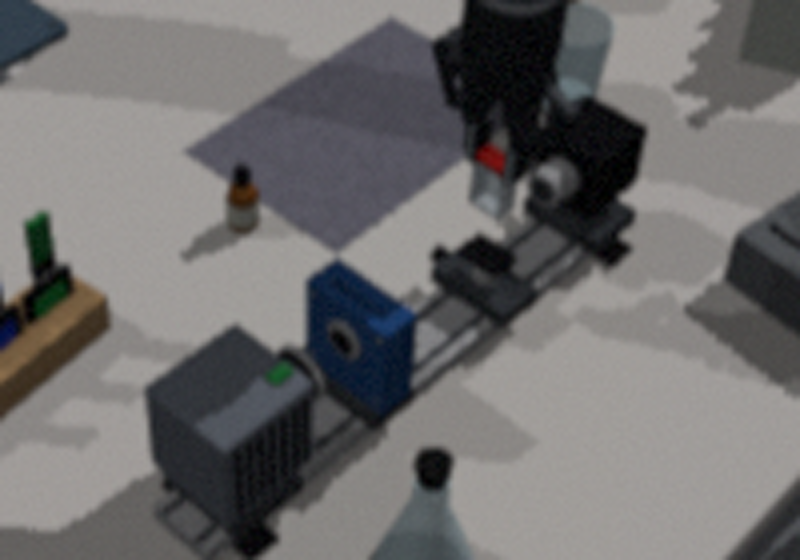

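```bash
python3 - <<'E'
from h import *
z=load('w4.npz')
im=z['p'][60:290,230:400]
cv2.imwrite('pics/w4z.png',np.clip(cv2.resize(im,None,fx=3.5,fy=2.6,interpolation=cv2.INTER_CUBIC).astype(float)*2.2,0,255).astype(np.uint8))
C=cloud(z,True)
s=(abs(C[...,2]-.07)<.006)&(abs(C[...,0]-.66)<.04)&(abs(C[...,1]-.095)<.03)
v,u=np.nonzero(s);print(s.sum(),u.min(),u.max(),v.min(),v.max())
for r in range(172,208,3):
    print(r,[round(float(x),3) for x in C[r,285:350:8,2]])
E
```

```text
1414 291 344 180 215
172 [0.04, 0.041, 0.04, 0.041, 0.04, 0.04, 0.04, 0.041, 0.042]
175 [0.04, 0.039, 0.04, 0.041, 0.039, 0.041, 0.041, 0.04, 0.04]
178 [0.042, 0.041, 0.04, 0.04, 0.044, 0.039, 0.04, 0.04, 0.041]
181 [0.041, 0.071, 0.069, 0.069, 0.07, 0.07, 0.071, 0.07, 0.042]
184 [0.041, 0.07, 0.07, 0.071, 0.071, 0.071, 0.07, 0.071, 0.042]
187 [0.04, 0.07, 0.07, 0.071, 0.069, 0.069, 0.071, 0.07, 0.04]
190 [0.04, 0.071, 0.071, 0.071, 0.071, 0.07, 0.071, 0.071, 0.04]
193 [0.04, 0.071, 0.071, 0.072, 0.07, 0.071, 0.071, 0.071, 0.041]
196 [0.04, 0.069, 0.07, 0.07, 0.07, 0.07, 0.07, 0.07, 0.041]
199 [0.04, 0.072, 0.07, 0.07, 0.071, 0.071, 0.072, 0.07, 0.04]
202 [0.041, 0.07, 0.07, 0.071, 0.072, 0.071, 0.071, 0.071, 0.04]
205 [0.04, 0.07, 0.071, 0.071, 0.069, 0.07, 0.07, 0.07, 0.041]
```

View pics/w4z.png

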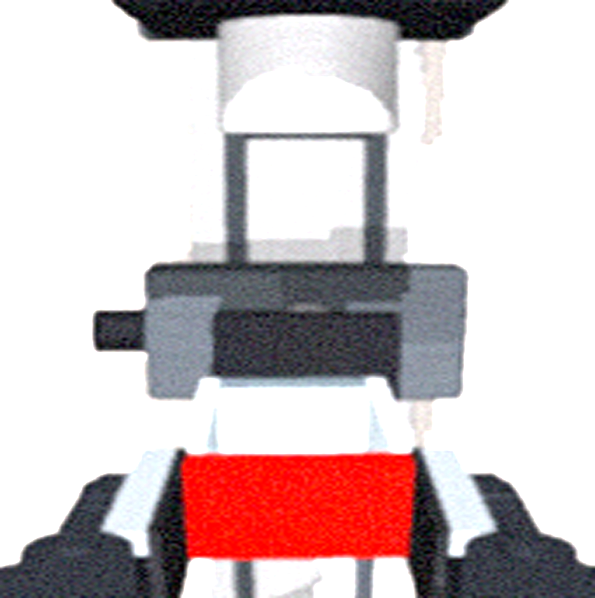

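```bash
python3 - <<'E'
from h import *
z=load('w4.npz');C=cloud(z,True);P=z['p'].astype(int)
s=(C[...,2]>.06)&(C[...,2]<.08)&(abs(C[...,0]-.66)<.04)&(abs(C[...,1]-.095)<.03)
L=[];Rr=[];F=[]
for r in range(183,201):
    c=np.nonzero(s[r])[0]; L.append((c.min()-.5,r));Rr.append((c.max()+.5,r))
for c in range(295,342): F.append((c,np.nonzero(s[:,c])[0].min()-.5))
for n,q in (('L',L),('R',Rr),('F',F)):
    W=ray(z,q,.07); i=1 if n!='F' else 0
    k=np.polyfit(W[:,i],W[:,1-i],1); print(n,W.mean(0).round(4),np.degrees(np.arctan(k[0])).round(2))
m=(P[...,2]>P[...,1]+60)&(P[...,2]>P[...,0]+60)&(abs(C[...,2]-.173)<.012)
v,u=np.nonzero(m); zt=np.median(C[m][:,2]); W=ray(z,np.c_[u,v],.173)[:,:2]*1000
print(zt,W.mean(0),cv2.minAreaRect(W.astype(np.float32)))
# detector edge & rail yaw
t=load('t4.npz')
E
```

```text
L [0.6415 0.1017 0.07  ] 2.63
R [0.6834 0.1007 0.07  ] 2.67
F [0.6631 0.1107 0.07  ] -1.45
0.17218328850624853 [660.26649782  97.87424102] ((660.333740234375, 97.46435546875), (21.085691452026367, 30.781736373901367), 89.83855438232422)
```

```bash
python3 -m creep '[[255,[0.1,-0.05,-1.5],[0,0,-0.3]],[255,[0.22,-0.05,-3],[0,0,-0.3]],[255,[0.22,-0.05,-4.2],[0,0,-0.3]],[255,[0.22,-0.05,-4.7],[0,0,-0.3]],[255,[0.22,-0.05,-4.7],[0,0,-0.3]]]'
python3 -m creep '[[255,[0,0,-0.05],[0,0,0]],[255,[0,0,-0.1],[0,0,0]],[255,[0,0,-0.15],[0,0,0]],[255,[0,0,-0.2],[0,0,0]],[255,[0,0,-0.2],[0,0,0]]]'
python3 - <<'E'
from h import *
z=snap('wrist','w5')
E
```

```text
clock: 5.45
position: [0.6612, 0.0942, 0.0837]
ee_rot: [0.718, 0.696, -0.001, -0.0]
ft_force: [-0.1, 0.2, 0.3]
gripper_width: 0.0303
clock: 5.95
position: [0.6619, 0.0945, 0.083]
ee_rot: [0.718, 0.696, 0.0, 0.0]
ft_force: [-0.3, -0.1, 0.1]
gripper_width: 0.0304
```

View pics/w5.png

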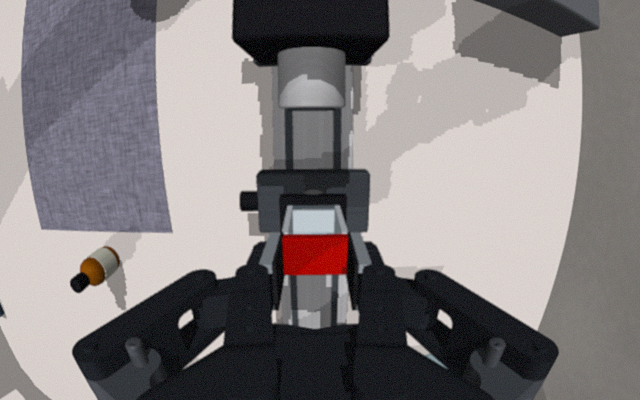

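```bash
cat > tab.py <<'E'
import sys
from h import *
z=load(sys.argv[1]);zl=float(sys.argv[2]);C=cloud(z,True);P=z['p'].astype(int)
s=(C[...,2]>.06)&(C[...,2]<.08)&(abs(C[...,0]-.66)<.04)&(abs(C[...,1]-.095)<.03)
F=[];E=[]
rows=[r for r in range(400) if s[r].sum()>20]; v0=rows[0]
for r in range(v0+2,v0+9):
    c=np.nonzero(s[r])[0]; E.append(ray(z,[(c.min()-.5,r),(c.max()+.5,r)],.07))
E=np.array(E);print('L/R x',E[:,:,0].mean(0),'y',E[...,1].mean(), 'mid',E[:,:,0].mean())
c0,c1=np.nonzero(s[v0+3])[0][[0,-1]]
for c in range(c0+3,c1-2): F.append((c,np.nonzero(s[v0-5:,c])[0].min()+v0-5.5))
W=ray(z,F,.07);print('far',W.mean(0),'centre y',W[:,1].mean()-.014, np.degrees(np.polyfit(W[:,0],W[:,1],1)[0]))
m=(P[...,2]>P[...,1]+60)&(P[...,2]>P[...,0]+60)&(abs(C[...,2]-zl)<.003)
W=C[m];print('lid',len(W),W.mean(0),np.percentile(W[:,:2],[1,99],axis=0))
# lid top: edges by rays
m=((P[...,2]>P[...,1]+60)&(P[...,2]>P[...,0]+60)&(abs(C[...,2]-zl)<.01)).astype(np.uint8)
v,u=np.nonzero(m);W=ray(z,np.c_[u,v],zl);print('lid ray',W.mean(0),np.percentile(W[:,:2],[1,99],axis=0))
E
python3 tab.py w4.npz .173; python3 tab.py w5.npz .124
```

```text
L/R x [0.64170813 0.68355004] y 0.10640822216022097 mid 0.6626290823047389
far [0.66272021 0.11075127 0.07      ] centre y 0.09675127047678772 -1.4534490509869191
lid 2495 [0.66020801 0.09709888 0.17217407] [[0.6454036  0.08648029]
 [0.67537605 0.10630917]]
lid ray [0.6602665  0.09787424 0.173     ] [[0.64540189 0.08737986]
 [0.67524713 0.10787941]]
L/R x [0.64197867 0.68313002] y 0.10779901235700483 mid 0.6625543422126737
far [0.66277095 0.11132203 0.07      ] centre y 0.09732203322599005 -1.850002934505868
lid 2461 [0.66330461 0.09556492 0.12305233] [[0.64847972 0.0852115 ]
 [0.67817534 0.104756  ]]
lid ray [0.66332521 0.09648125 0.124     ] [[0.64850331 0.08597634]
 [0.67832886 0.10645318]]
```

```bash
python3 -m creep '[[255,[-0.1,0.1,0],[0,0,0]],[255,[-0.1,0.1,-0.05],[0,0,0]],[255,[-0.1,0.1,-0.1],[0,0,0]],[255,[-0.1,0.1,-0.1],[0,0,0]],[255,[-0.1,0.1,-0.1],[0,0,0]]]'
python3 -m creep '[[255,[0,0,-0.03],[0,0,0]],[255,[0,0,-0.05],[0,0,0]],[255,[0,0,-0.05],[0,0,0]],[255,[0,0,-0.05],[0,0,0]],[255,[0,0,-0.05],[0,0,0]]]'
```

```text
clock: 6.5
position: [0.6609, 0.0957, 0.0825]
ee_rot: [0.718, 0.696, 0.0, -0.0]
ft_force: [-2.1, 0.4, 7.0]
gripper_width: 0.0305
clock: 7.0
position: [0.6609, 0.0957, 0.0825]
ee_rot: [0.718, 0.696, 0.0, -0.0]
ft_force: [-3.8, 0.5, 8.7]
gripper_width: 0.0304
```

```bash
python3 -m creep '[[255,[0,0,0.05],[0,0,0]],[255,[0,0,0.07],[0,0,0]],[255,[0,0,0.07],[0,0,0]],[255,[0,0,0.07],[0,0,0]],[255,[0,0,0.07],[0,0,0]]]'
```

```text
clock: 7.5
position: [0.6609, 0.0956, 0.0825]
ee_rot: [0.718, 0.696, 0.0, -0.0]
ft_force: [-2.1, 0.1, 5.8]
gripper_width: 0.0303
```

```bash
python3 -m creep '[[255,[0,0,0.06],[0,0,0]],[255,[0,0,0.06],[0,0,0]],[190,[0,0,0.06],[0,0,0]],[165,[0,0,0.06],[0,0,0]],[155,[0,0,0.06],[0,0,0]]]'
python3 -m creep '[[145,[0,0,0],[0,0,0]],[135,[0,0,0],[0,0,0]],[120,[0,0,0],[0,0,0]],[110,[0,0,0],[0,0,0]],[100,[0,0,0],[0,0,0]]]'
python3 - <<'E'
from h import *
z=snap('wrist','w6')
E
python3 tab.py w6.npz .122
```

```text
clock: 8.0
position: [0.6609, 0.0953, 0.0826]
ee_rot: [0.718, 0.696, -0.0, 0.0]
ft_force: [-0.5, 0.4, -1.0]
gripper_width: 0.0332
clock: 8.5
position: [0.6609, 0.0954, 0.0828]
ee_rot: [0.718, 0.696, -0.0, 0.0]
ft_force: [-0.2, -0.8, 0.8]
gripper_width: 0.0519
L/R x [0.64150969 0.68363157] y 0.10813873508465775 mid 0.6625706297686066
far [0.66268616 0.11166978 0.07      ] centre y 0.09766977966600714 -1.8503258336326747
lid 2543 [0.66132571 0.0966979  0.12225263] [[0.6461537  0.08619631]
 [0.67658597 0.10577186]]
lid ray [0.66130675 0.09670032 0.122     ] [[0.64613558 0.08613603]
 [0.67661023 0.10670594]]
```

View pics/w6.png

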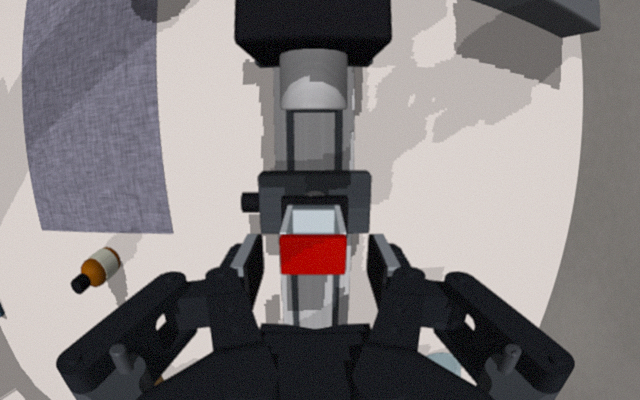

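```bash
python3 -m creep '[[60,[0,0,0.5],[0,0,0]],[20,[0,0,2.5],[0,0,0]],[0,[0,0,6.5],[0,0,0]],[0,[0,0,11],[0,0,0]],[0,[0,0,15.5],[0,0,0]]]'
python3 -m creep '[[0,[-1.5,-3,1.5],[0,0,1]],[0,[-3.5,-7,1.5],[0,0,2]],[0,[-5.7,-11,1.5],[0,0,4]],[0,[-7.9,-15,1.5],[0,0,6]],[0,[-10,-19,1.5],[0,0,7]]]'
python3 - <<'E'
from h import *
z=snap('scene','s6');z=snap('top','t6')
z=load('s6.npz')
cv2.imwrite('pics/s6z.png',cv2.resize(z['p'][150:250,290:420],None,fx=6,fy=5.5,interpolation=cv2.INTER_CUBIC))
E
python3 -m creep '[[0,[-2,-4,0],[0,0,0]],[0,[-4,-8,0],[0,0,0]],[0,[-6.3,-12,0],[0,0,0]],[0,[-8.5,-16,0],[0,0,0]],[0,[-11,-20,0],[0,0,0]]]'
python3 -m creep '[[0,[-2,-3.5,0],[0,0,0]],[0,[-2,-3.5,0],[0,0,0]],[0,[-2,-3.5,0],[0,0,0]],[0,[-2,-3.5,0],[0,0,0]],[0,[-2,-3.5,0],[0,0,0]]]'
python3 - <<'E'
from h import *
z=snap('wrist','w7')
E
```

```text
clock: 9.05
position: [0.6606, 0.0953, 0.2397]
ee_rot: [0.718, 0.696, -0.0, 0.0]
ft_force: [0.9, -0.5, -0.4]
gripper_width: 0.0856
clock: 9.55
position: [0.5598, -0.0961, 0.2534]
ee_rot: [0.674, 0.739, 0.0, 0.0]
ft_force: [0.1, -0.3, 0.6]
gripper_width: 0.0855
clock: 10.15
position: [0.4506, -0.2957, 0.2534]
ee_rot: [0.674, 0.739, 0.0, 0.001]
ft_force: [0.5, -0.3, 0.8]
gripper_width: 0.0855
clock: 10.65
position: [0.4321, -0.328, 0.2527]
ee_rot: [0.673, 0.739, 0.0, -0.0]
ft_force: [0.7, -0.1, 0.1]
gripper_width: 0.0856
```

View pics/w7.png

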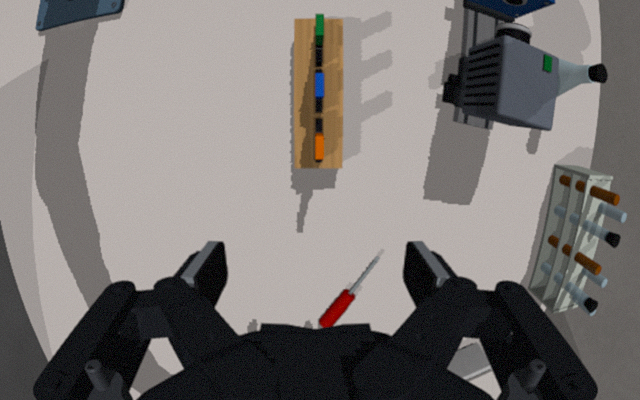

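View pics/s6z.png

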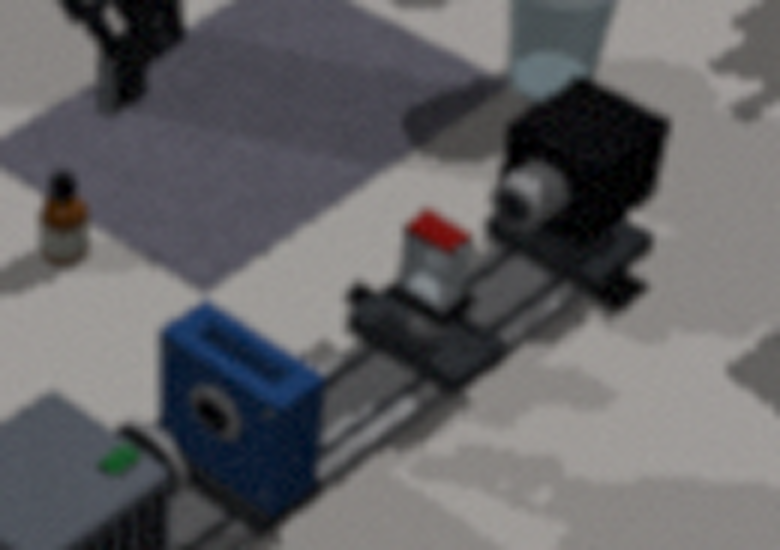

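```bash
cat > amb.py <<'E'
import sys
from h import *
z=load(sys.argv[1]);C=cloud(z,True);P=z['p']
hsv=cv2.cvtColor(P,cv2.COLOR_BGR2HSV)
m=(hsv[...,0]>5)&(hsv[...,0]<17)&(hsv[...,1]>215)&(hsv[...,2]>120)&(abs(C[...,0]-.43)<.05)&(abs(C[...,1]+.3)<.06)
q=C[m];print(len(q),q.mean(0).round(4),np.percentile(q[:,2],[2,50,98]).round(4))
t=m&(C[...,2]>.134)
v,u=np.nonzero(t);W=ray(z,np.c_[u,v],.138)[:,:2]*1000
print(len(W),W.mean(0),cv2.minAreaRect(W.astype(np.float32)),np.percentile(W,[1,99],axis=0))
s=(abs(C[...,2]-.04)<.005)&(abs(C[...,0]-.43)<.06)&(C[...,1]<-.1)&(C[...,1]>-.37)
k=cv2.morphologyEx(s.astype(np.uint8),cv2.MORPH_OPEN,np.ones((3,3)))>0
v,u=np.nonzero(k);W=ray(z,np.c_[u,v],.04)[:,:2]*1000
print('rack',cv2.minAreaRect(W.astype(np.float32)))
E
python3 amb.py w7.npz
```

```text
218 [ 0.434  -0.2928  0.1391] [0.1211 0.1384 0.1398]
211 [ 434.10111378 -293.34663169] ((434.1373596191406, -293.3152160644531), (7.4308013916015625, 21.480003356933594), 5.345292091369629) [[ 429.71104629 -304.17270647]
 [ 438.46877178 -282.55233686]]
rack ((429.46783447265625, -236.75106811523438), (60.049232482910156, 189.491943359375), 5.3071699142456055)
```

```bash
python3 -m creep '[[0,[0.1,1.5,-2],[0,0,0]],[0,[0.2,3.4,-5],[0,0,0]],[0,[0.2,3.4,-8],[0,0,0]],[0,[0.2,3.4,-8.5],[0,0,0]],[0,[0.2,3.4,-8.5],[0,0,0]]]'
python3 - <<'E'
from h import *
z=snap('wrist','w8')
E
python3 amb.py w8.npz
```

```text
clock: 11.2
position: [0.4328, -0.2953, 0.1676]
ee_rot: [0.674, 0.739, -0.0, -0.001]
ft_force: [0.4, 0.4, 0.5]
gripper_width: 0.0858
444 [ 0.434  -0.2902  0.1333] [0.1054 0.138  0.1394]
342 [ 434.13037954 -292.43238921] ((434.3181457519531, -292.8727111816406), (7.434180736541748, 22.125633239746094), 4.939338684082031) [[ 429.92936785 -303.8817175 ]
 [ 438.12395173 -281.8022408 ]]
rack ((429.1102294921875, -235.62216186523438), (60.36701965332031, 188.6462860107422), 5.210450172424316)
```

View pics/w8.png

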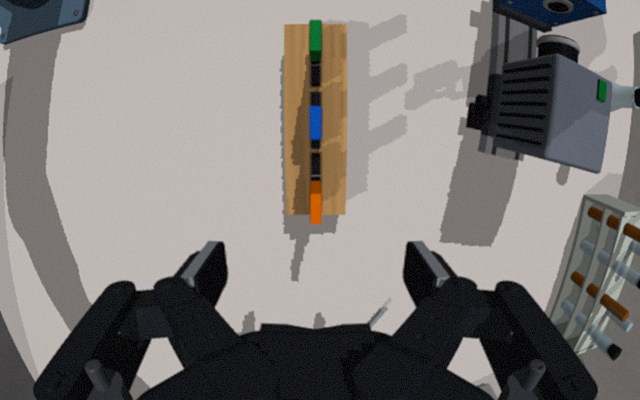

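```bash
python3 -m creep '[[0,[0.1,0.2,-2],[0,0,0]],[0,[0.1,0.2,-4.5],[0,0,0]],[0,[0.1,0.2,-6.5],[0,0,0]],[0,[0.1,0.2,-7],[0,0,0]],[0,[0.1,0.2,-7],[0,0,0]]]'
python3 -m creep '[[150,[0,0,0],[0,0,0]],[180,[0,0,0],[0,0,0]],[200,[0,0,0],[0,0,0]],[210,[0,0,0],[0,0,0]],[210,[0,0,0],[0,0,0]]]'
python3 - <<'E'
from h import *
z=snap('wrist','w9')
E
```

```text
clock: 11.75
position: [0.4344, -0.2942, 0.0986]
ee_rot: [0.674, 0.738, -0.0, 0.0]
ft_force: [-0.4, -0.5, 0.6]
gripper_width: 0.0855
clock: 12.25
position: [0.4341, -0.2936, 0.098]
ee_rot: [0.674, 0.738, 0.0, 0.0]
ft_force: [0.4, 0.0, 0.0]
gripper_width: 0.0151
```

View pics/w9.png

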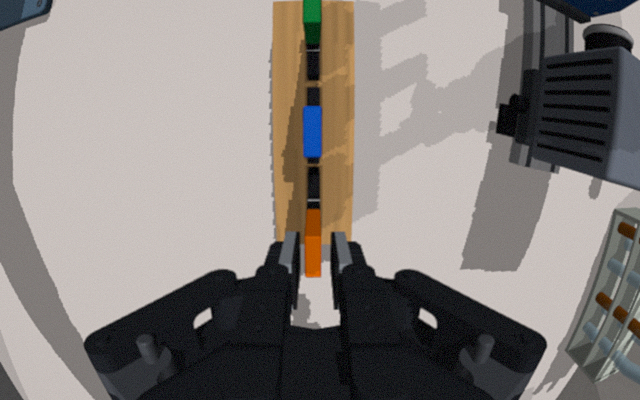

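```bash
python3 -m creep '[[225,[0,0,0],[0,0,0]],[240,[0,0,0],[0,0,0]],[255,[0,0,0],[0,0,0]],[255,[0,0,0],[0,0,0]],[255,[0,0,0],[0,0,0]]]'
python3 -m creep '[[255,[0,0,0.5],[0,0,0]],[255,[0,0,1.5],[0,0,0]],[255,[0,0,3],[0,0,0]],[255,[0,0,5],[0,0,0]],[255,[0,0,7],[0,0,0]]]'
python3 - <<'E'
from h import *
z=snap('wrist','w10')
E
```

```text
clock: 12.8
position: [0.434, -0.2936, 0.098]
ee_rot: [0.674, 0.738, 0.0, 0.0]
ft_force: [-0.8, -0.3, 5.0]
gripper_width: 0.006
clock: 13.3
position: [0.4337, -0.2935, 0.1689]
ee_rot: [0.674, 0.738, -0.0, -0.0]
ft_force: [0.2, -0.7, -1.1]
gripper_width: 0.0062
```

View pics/w10.png

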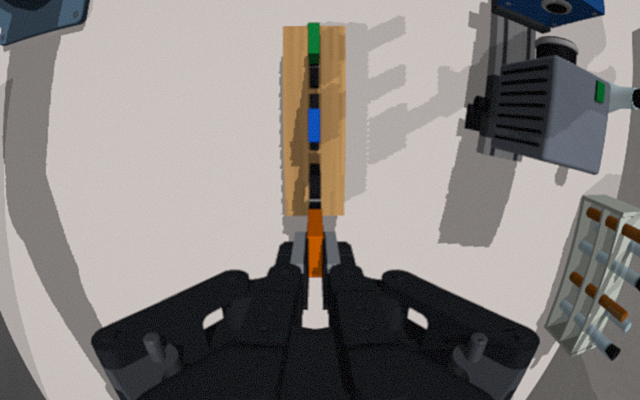

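```bash
python3 -m creep '[[255,[0,0,3],[0,0,0]],[255,[0,0,6.5],[0,0,4]],[255,[1.5,1.5,9],[0,0,12]],[255,[4.5,4,9.5],[0,0,20]],[255,[7.5,6.5,9.5],[0,0,28]]]'
python3 -m creep '[[255,[3,3,0],[0,0,8]],[255,[6,6,0],[0,0,16]],[255,[9,9,0],[0,0,24]],[255,[12.5,12,0],[0,0,32]],[255,[16,14.5,0],[0,0,40]]]'
python3 -m creep '[[255,[2,1.5,0],[0,0,8]],[255,[3.1,2.4,0],[0,0,15]],[255,[3.1,2.4,0],[0,0,15]],[255,[3.1,2.4,0],[0,0,15]],[255,[3.1,2.4,0],[0,0,15]]]'
python3 - <<'E'
from h import *
from rig import manip
print(manip.observe()['joints'])
z=snap('wrist','w11')
E
```

```text
clock: 13.85
position: [0.5103, -0.2285, 0.2646]
ee_rot: [0.474, 0.881, 0.0, 0.002]
ft_force: [-0.1, 0.3, -0.6]
gripper_width: 0.0065
clock: 14.35
position: [0.6699, -0.0812, 0.2627]
ee_rot: [0.143, 0.99, 0.0, -0.0]
ft_force: [-0.3, -0.9, -0.4]
gripper_width: 0.0058
clock: 14.85
position: [0.699, -0.0612, 0.2629]
ee_rot: [0.018, 1.0, -0.0, -0.0]
ft_force: [0.8, -1.3, -0.8]
gripper_width: 0.0063
[-0.09814164  0.58774826  0.19660576  1.32333167 -0.11368838  1.24192897
  1.63826266]
```

View pics/w11.png

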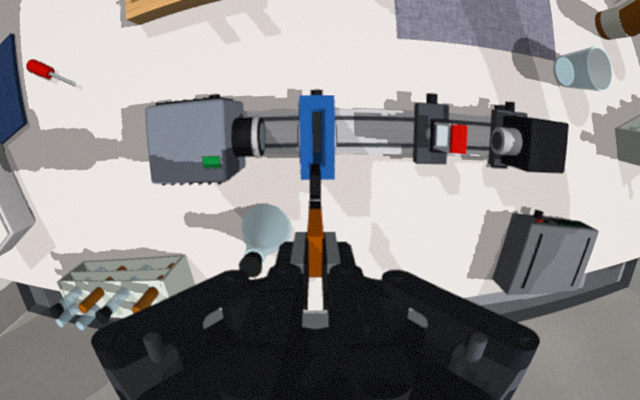

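```bash
cat > box.py <<'E'
import sys
from h import *
z=load(sys.argv[1]);C=cloud(z,True);P=z['p'].astype(int)
near=(abs(C[...,0]-.657)<.06)&(abs(C[...,1]+.06)<.035)
b=near&(abs(C[...,2]-.13)<.006)
v,u=np.nonzero(b);W=ray(z,np.c_[u,v],.13)[:,:2]*1000
h=cv2.convexHull(W.astype(np.float32))
print('box',len(W),cv2.minAreaRect(W.astype(np.float32)))
# y edges per x bin, robust
for a,bb,n in((1,0,'yedges'),(0,1,'xedges')):
    pass
xs=np.arange(620,700,4);
lo=[];hi=[]
for x in xs:
    q=W[abs(W[:,0]-x)<2]
    if len(q)>5: lo.append((x,q[:,1].min()));hi.append((x,q[:,1].max()))
lo=np.array(lo);hi=np.array(hi)
print('mid y vs x',np.c_[lo[:,0],(lo[:,1]+hi[:,1])/2,hi[:,1]-lo[:,1]].round(1).tolist())
print('x range',np.percentile(W[:,0],[.5,99.5]))
s=near&(C[...,2]<.12)&(P.sum(-1)<150)&(C[...,2]>-.1)
cv2.imwrite('pics/bz.png',cv2.resize(z['p'][80:260,260:380],None,fx=5,fy=3.3,interpolation=cv2.INTER_CUBIC))
E
python3 box.py w11.npz
```

```text
box 2196 ((658.1080932617188, -58.96154022216797), (33.7816162109375, 83.7724838256836), 88.44857025146484)
mid y vs x [[620.0, -58.0, 32.0], [624.0, -57.6, 33.0], [628.0, -57.8, 33.0], [632.0, -57.9, 33.1], [636.0, -58.0, 33.1], [640.0, -58.2, 33.2], [644.0, -58.3, 33.2], [648.0, -58.5, 33.3], [652.0, -58.6, 33.3], [656.0, -58.7, 33.4], [660.0, -58.9, 33.4], [664.0, -59.0, 33.5], [668.0, -59.1, 33.5], [672.0, -58.8, 32.7], [676.0, -59.0, 32.8], [680.0, -59.1, 32.8], [684.0, -59.2, 32.9], [688.0, -59.4, 33.0], [692.0, -59.5, 33.1], [696.0, -59.7, 33.2]]
x range [616.24297756 700.05933054]
```

View pics/bz.png

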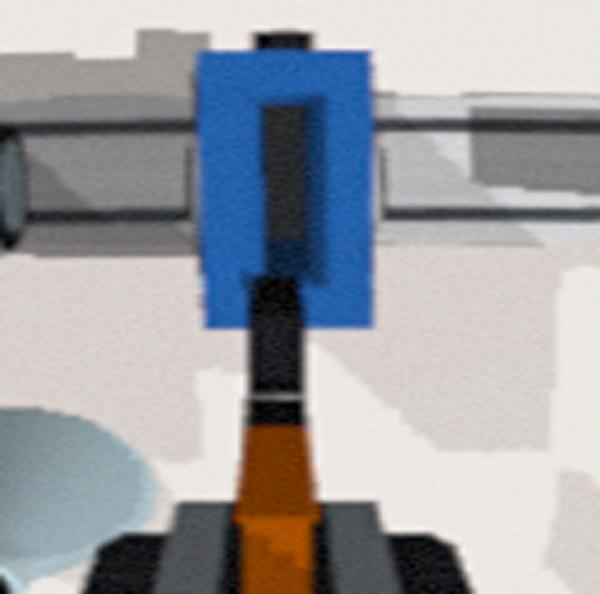

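```bash
cat > fil.py <<'E'
import sys
from h import *
z=load(sys.argv[1]);tz=float(sys.argv[2]);tx=float(sys.argv[3]);ty=float(sys.argv[4]);C=cloud(z,True)
s=(abs(C[...,0]-tx)<.035)&(abs(C[...,1]-ty)<.012)&(z['d']>0)
for lo,hi in((-.08,-.07),(-.07,-.05),(-.05,-.032),(-.028,-.021),(-.02,-.017),(-.015,-.005),(0,.01),(.01,.03),(.03,.042)):
    m=s&(C[...,2]-tz>lo)&(C[...,2]-tz<hi); q=C[m]
    if len(q)>8:
        v,u=np.nonzero(m)
        print((lo,hi),len(q),'u',u.min(),u.max(),'y-ty mm',((np.percentile(q[:,1],[3,97])-ty)*1e3).round(1),'x-tx',((np.percentile(q[:,0],[5,50,95])-tx)*1e3).round(1))
E
python3 fil.py w11.npz .2629 .699 -.0612
```

```text
(-0.08, -0.07) 14 u 310 319 y-ty mm [-3.7  2.8] x-tx [-24.6 -24.4 -24.2]
(-0.07, -0.05) 52 u 309 319 y-ty mm [-4.1  3. ] x-tx [-24.6 -24.2 -23.7]
(-0.05, -0.032) 59 u 309 321 y-ty mm [-4.2  3.6] x-tx [-24.8 -24.3 -23.8]
(-0.028, -0.021) 41 u 309 321 y-ty mm [-4.4  3.4] x-tx [-11.1 -10.4  -9.8]
(-0.02, -0.017) 19 u 309 321 y-ty mm [-3.9  3.3] x-tx [-10.6 -10.2 -10. ]
(-0.015, -0.005) 66 u 309 321 y-ty mm [-4.1  3.2] x-tx [-10.7 -10.2  -9.7]
(0, 0.01) 84 u 308 322 y-ty mm [-4.3  3.4] x-tx [-10.6 -10.2  -9.7]
(0.01, 0.03) 196 u 307 323 y-ty mm [-4.1  3.2] x-tx [-10.7 -10.2  -9.7]
(0.03, 0.042) 919 u 290 342 y-ty mm [-9.1 10.1] x-tx [-10.4  -6.    9.3]
```

```bash
python3 -m creep '[[255,[-1.5,0.2,0],[0,0,0.4]],[255,[-3,0.27,-1],[0,0,0.4]],[255,[-4.17,0.27,-2.5],[0,0,0.4]],[255,[-4.17,0.27,-4.2],[0,0,0.4]],[255,[-4.17,0.27,-4.2],[0,0,0.4]]]'
python3 -m creep '[[255,[0,0,0],[0,0,0]],[255,[0,0,0],[0,0,0]],[255,[0,0,0],[0,0,0]],[255,[0,0,0],[0,0,0]],[255,[0,0,0],[0,0,0]]]'
python3 - <<'E'
from h import *
from rig import manip
s=manip.observe();print(s['position'],s['ee_rot'])
z=snap('wrist','w12');z=snap('scene','s12');z=snap('top','t12')
z=load('s12.npz')
cv2.imwrite('pics/s12z.png',cv2.resize(z['p'][170:250,280:390],None,fx=7,fy=7,interpolation=cv2.INTER_CUBIC))
E
python3 box.py w12.npz
```

```text
clock: 15.4
position: [0.6559, -0.0574, 0.2189]
ee_rot: [0.013, 1.0, -0.0, -0.002]
ft_force: [0.4, 0.7, -1.8]
gripper_width: 0.006
clock: 15.9
position: [0.6584, -0.0569, 0.2211]
ee_rot: [0.012, 1.0, 0.0, 0.0]
ft_force: [-0.1, -0.5, -1.4]
gripper_width: 0.0062
[ 0.65844298 -0.05685265  0.22110374] [1.22251889e-02 9.99925232e-01 4.59245108e-06 2.74924755e-04]
box 2577 ((657.3676147460938, -59.09745788574219), (34.81792068481445, 82.20999145507812), 88.54696655273438)
mid y vs x [[620.0, -57.3, 33.1], [624.0, -57.4, 33.2], [628.0, -58.0, 32.5], [632.0, -58.1, 32.6], [636.0, -58.2, 32.6], [640.0, -58.3, 32.7], [644.0, -58.4, 32.8], [648.0, -58.9, 33.8], [652.0, -59.0, 33.9], [656.0, -59.1, 34.1], [660.0, -59.2, 34.2], [664.0, -59.3, 34.3], [668.0, -59.4, 34.4], [672.0, -59.5, 34.6], [676.0, -59.7, 34.7], [680.0, -58.9, 33.1], [684.0, -59.0, 33.2], [688.0, -59.5, 32.5], [692.0, -60.0, 33.4], [696.0, -59.7, 32.8]]
x range [616.21398842 698.16756574]
```

View pics/bz.png

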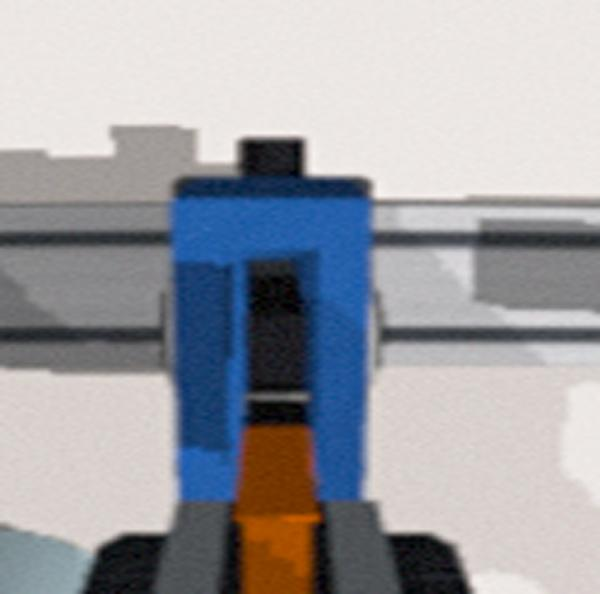

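View pics/s12z.png

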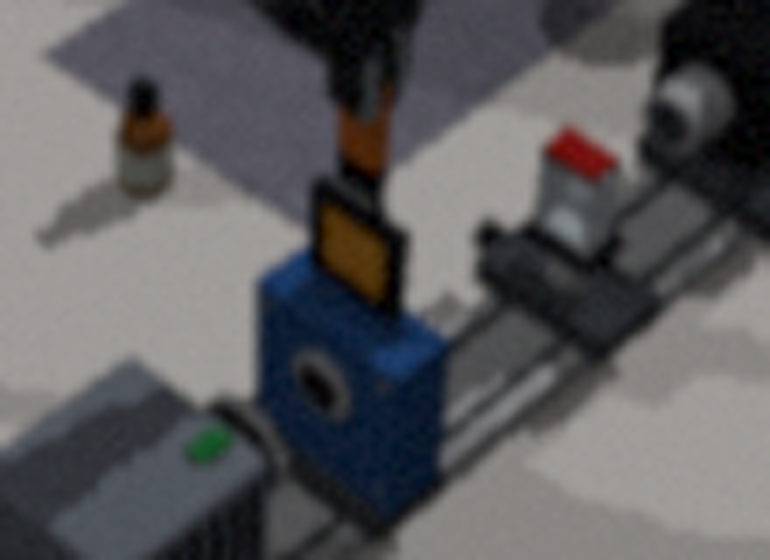

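```bash
python3 fil.py w12.npz .2211 .6584 -.0569; python3 - <<'E'
from h import *
z=load('w12.npz');C=cloud(z,True)
# box edges on top face by row, using blue colour + height
P=z['p'].astype(int)
b=(P[...,0]>P[...,2]+40)&(abs(C[...,2]-.13)<.008)
for r in range(138,236,8):
    c=np.nonzero(b[r])[0]
    if len(c)>10:
        W=ray(z,[(c.min()-.5,r),(c.max()+.5,r)],.13); print(r,c.min(),c.max(),W[:,:2].round(4).tolist(),W[:,1].mean().round(4))
c=310
for c in (300,304,326,330):
    v=np.nonzero(b[:,c])[0];W=ray(z,[(c,v.min()-.5),(c,v.max()+.5)],.13);print(c,v.min(),v.max(),W[:,0])
E
```

```text
(-0.08, -0.07) 13 u 310 319 y-ty mm [-4.   2.6] x-tx [-24.5 -24.4 -24.1]
(-0.07, -0.05) 53 u 309 319 y-ty mm [-4.7  2.8] x-tx [-24.6 -24.1 -23.6]
(-0.05, -0.032) 57 u 309 321 y-ty mm [-4.5  2.7] x-tx [-24.7 -24.3 -23.9]
(-0.028, -0.021) 41 u 309 321 y-ty mm [-4.5  3.3] x-tx [-10.8 -10.4  -9.8]
(-0.02, -0.017) 17 u 309 321 y-ty mm [-4.4  2.9] x-tx [-10.5 -10.2 -10.1]
(-0.015, -0.005) 65 u 309 321 y-ty mm [-4.3  3.1] x-tx [-10.6 -10.2  -9.7]
(0, 0.01) 80 u 308 322 y-ty mm [-4.5  3.3] x-tx [-10.7 -10.2  -9.7]
(0.01, 0.03) 201 u 307 323 y-ty mm [-4.3  3.1] x-tx [-10.7 -10.2  -9.7]
(0.03, 0.042) 908 u 291 342 y-ty mm [-9. 10.] x-tx [-10.5  -6.    9.4]
146 295 334 [[0.621, -0.0743], [0.6219, -0.0404]] -0.0573
154 295 333 [[0.6279, -0.0745], [0.6287, -0.0413]] -0.0579
162 295 333 [[0.6348, -0.0748], [0.6356, -0.0414]] -0.0581
170 295 333 [[0.6418, -0.0751], [0.6426, -0.0415]] -0.0583
178 295 333 [[0.6488, -0.0753], [0.6497, -0.0416]] -0.0585
186 295 333 [[0.6559, -0.0756], [0.6568, -0.0417]] -0.0587
194 295 333 [[0.6631, -0.0759], [0.664, -0.0418]] -0.0588
202 296 332 [[0.6705, -0.0754], [0.6713, -0.0427]] -0.059
210 296 332 [[0.6779, -0.0757], [0.6787, -0.0428]] -0.0592
218 296 332 [[0.6855, -0.076], [0.6863, -0.0428]] -0.0594
226 296 332 [[0.6932, -0.0764], [0.694, -0.0429]] -0.0596
300 140 231 [0.61559271 0.69861886]
304 140 231 [0.61569447 0.69869609]
326 140 231 [0.61615919 0.69919038]
330 140 231 [0.61622664 0.69929315]
```

```bash
python3 -m creep '[[255,[-0.14,-0.12,0],[0,0,0]],[255,[-0.14,-0.12,0],[0,0,0]],[255,[-0.14,-0.12,-0.6],[0,0,0]],[255,[-0.14,-0.12,-1.2],[0,0,0]],[255,[-0.14,-0.12,-1.2],[0,0,0]]]'
python3 -m creep '[[255,[0,0,-0.2],[0,0,0]],[255,[0,0,-0.4],[0,0,0]],[255,[0,0,-0.6],[0,0,0]],[255,[0,0,-0.6],[0,0,0]],[255,[0,0,-0.6],[0,0,0]]]'
```

```text
clock: 16.55
position: [0.6561, -0.0579, 0.2074]
ee_rot: [0.012, 1.0, 0.0, -0.001]
ft_force: [0.8, 0.9, -2.1]
gripper_width: 0.0061
clock: 17.05
position: [0.6568, -0.0581, 0.2028]
ee_rot: [0.012, 1.0, 0.0, 0.0]
ft_force: [0.0, -0.7, -0.7]
gripper_width: 0.0062
```

```bash
python3 -m creep '[[255,[0,0,-0.3],[0,0,0]],[255,[0,0,-0.7],[0,0,0]],[255,[0,0,-1.1],[0,0,0]],[255,[0,0,-1.4],[0,0,0]],[255,[0,0,-1.5],[0,0,0]]]'
python3 - <<'E'
from h import *
z=snap('wrist','w13')
from rig import manip
s=manip.observe();print(s['position'],s['ft_force'],s['torque'])
E
python3 box.py w13.npz |head -1; python3 fil.py w13.npz .189 .6568 -.0581
```

```text
clock: 17.55
position: [0.6565, -0.058, 0.1871]
ee_rot: [0.012, 1.0, 0.0, -0.0]
ft_force: [-0.3, -0.6, -1.7]
gripper_width: 0.006
[ 0.65655856 -0.05803345  0.18725337] [-0.72364466 -0.66847372 -1.36669755] [0.02332997 0.0128532  0.02125779]
box 3029 ((652.6395263671875, -58.76115417480469), (34.56907272338867, 73.99942779541016), 88.3377914428711)
(-0.07, -0.05) 1557 u 299 332 y-ty mm [-11.5  11.5] x-tx [-33.1 -11.3  21.8]
(-0.05, -0.032) 111 u 309 321 y-ty mm [-4.4  3.6] x-tx [-25.1 -24.3 -12.6]
(-0.028, -0.021) 39 u 309 321 y-ty mm [-4.5  3.3] x-tx [-11.1 -10.7 -10.1]
(-0.02, -0.017) 16 u 309 321 y-ty mm [-4.3  3. ] x-tx [-10.8 -10.5 -10.2]
(-0.015, -0.005) 66 u 308 321 y-ty mm [-4.2  3.1] x-tx [-11.  -10.5 -10.1]
(0, 0.01) 86 u 308 322 y-ty mm [-4.4  3.3] x-tx [-11.  -10.6 -10.1]
(0.01, 0.03) 200 u 307 323 y-ty mm [-4.2  3.2] x-tx [-11.  -10.6 -10. ]
(0.03, 0.042) 993 u 290 342 y-ty mm [-9.2 10.3] x-tx [-10.7  -6.    8.9]
```

View pics/bz.png

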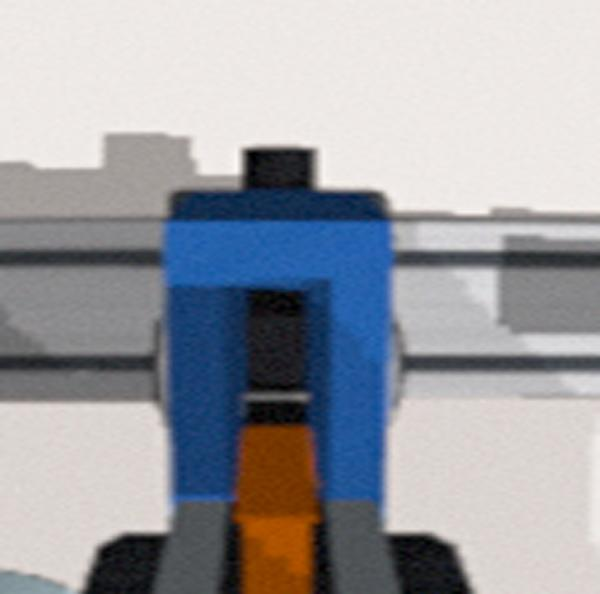

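```bash
python3 -m creep '[[255,[0,0,-0.4],[0,0,0]],[255,[0,0,-0.8],[0,0,0]],[255,[0,0,-1.2],[0,0,0]],[255,[0,0,-1.5],[0,0,0]],[255,[0,0,-1.5],[0,0,0]]]'
python3 -m creep '[[255,[0,0,-0.4],[0,0,0]],[255,[0,0,-0.8],[0,0,0]],[255,[0,0,-1.2],[0,0,0]],[255,[0,0,-1.5],[0,0,0]],[255,[0,0,-1.5],[0,0,0]]]'
python3 -m creep '[[255,[0,0,0],[0,0,0]],[255,[0,0,0],[0,0,0]],[255,[0,0,0],[0,0,0]],[255,[0,0,0],[0,0,0]],[255,[0,0,0],[0,0,0]]]'
python3 - <<'E'
from h import *
z=snap('wrist','w14')
from rig import manip
s=manip.observe();print(s['position'],s['ft_force'],s['torque'])
E
python3 box.py w14.npz |head -1; python3 fil.py w14.npz .157 .6568 -.0581
```

```text
clock: 18.1
position: [0.6565, -0.058, 0.1721]
ee_rot: [0.012, 1.0, 0.0, -0.0]
ft_force: [0.5, -0.4, -1.0]
gripper_width: 0.0065
clock: 18.6
position: [0.6564, -0.058, 0.1571]
ee_rot: [0.012, 1.0, 0.0, -0.0]
ft_force: [0.3, -0.0, -1.8]
gripper_width: 0.0065
clock: 19.1
position: [0.6569, -0.058, 0.1579]
ee_rot: [0.012, 1.0, 0.0, 0.0]
ft_force: [-0.2, -0.6, -0.9]
gripper_width: 0.0062
[ 0.65682732 -0.05804914  0.15786123] [-0.27266868 -0.41290658 -1.07292903] [ 0.029915    0.01808872 -0.00443857]
box 3634 ((646.8883056640625, -58.54267883300781), (33.88414764404297, 62.70706558227539), 88.56324768066406)
(-0.07, -0.05) 37 u 322 322 y-ty mm [4.3 4.9] x-tx [-16.2  -3.9   8. ]
(-0.05, -0.032) 32 u 308 308 y-ty mm [-5.8 -5.3] x-tx [-20.8 -11.   -1.4]
(-0.028, -0.021) 1496 u 297 334 y-ty mm [-11.6  11.5] x-tx [-33.7 -15.1  11.5]
(-0.02, -0.017) 16 u 309 321 y-ty mm [-4.1  2.9] x-tx [-10.4 -10.2  -9.9]
(-0.015, -0.005) 62 u 309 321 y-ty mm [-4.3  3.1] x-tx [-10.5 -10.2  -9.8]
(0, 0.01) 69 u 308 322 y-ty mm [-4.5  3.3] x-tx [-10.7 -10.2  -9.6]
(0.01, 0.03) 204 u 307 323 y-ty mm [-4.2  3.1] x-tx [-10.8 -10.2  -9.7]
(0.03, 0.042) 855 u 291 342 y-ty mm [-9.   9.7] x-tx [-10.4  -6.5   9.4]
```

View pics/bz.png

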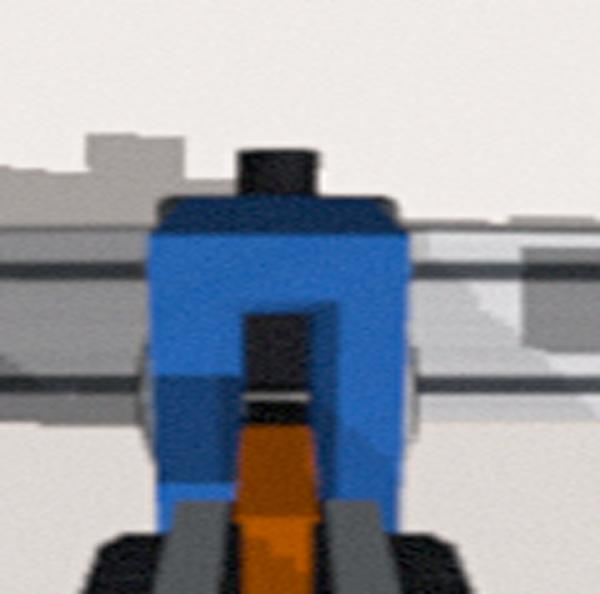

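```bash
cat > idx.py <<'E'
import sys
from h import *
for f in sys.argv[1:]:
    z=load(f);C=cloud(z,True);P=z['p'].astype(int)
    g=P[190:212,311:320].min(-1).mean(1); w=np.clip(g-np.median(g[:6])-15,0,None); w=np.where(np.arange(190,212)>206,0,w)
    r=(w*np.arange(190,212)).sum()/w.sum()
    cc=-z['R'].T@z['t']
    face=np.median(C[190:206,312:319].reshape(-1,3)[:,0])
    a=ray(z,[(315,r)],.1)[0]; d=(a-cc)/np.linalg.norm(a-cc); Pt=cc+d*((face-cc[0])/d[0])
    b=(P[...,0]>P[...,2]+40)&(abs(C[...,2]-.13)<.006)&(abs(C[...,0]-.657)<.045)&(abs(C[...,1]+.0587)<.02)
    print(f,'row',r.round(2),'face x',face.round(4),'line z',Pt[2].round(4),'depth z at line',np.median(C[int(round(r)),311:320,2]).round(4),'boxtop z',np.median(C[b][:,2]).round(4))
E
python3 idx.py w11.npz w12.npz w13.npz w14.npz; python3 - <<'E'
from h import *
z=load('w14.npz');print(z['p'][192:210,315].tolist())
E
```

```text
w11.npz row 199.8 face x 0.6885 line z 0.244 depth z at line 0.244 boxtop z 0.1302
w12.npz row 199.82 face x 0.6479 line z 0.2022 depth z at line 0.2018 boxtop z 0.1303
w13.npz row 199.79 face x 0.646 line z 0.168 depth z at line 0.1683 boxtop z 0.1303
w14.npz row 199.8 face x 0.6463 line z 0.1391 depth z at line 0.1385 boxtop z 0.1303
[[37, 31, 30], [36, 29, 30], [37, 31, 26], [30, 24, 27], [17, 19, 14], [21, 13, 15], [40, 38, 37], [83, 82, 83], [109, 107, 109], [62, 64, 62], [9, 21, 18], [4, 10, 7], [9, 7, 0], [16, 19, 19], [20, 25, 11], [11, 15, 18], [26, 31, 50], [0, 38, 91]]
```

```bash
python3 -m creep '[[255,[0,0,-0.2],[0,0,0]],[255,[0,0,-0.4],[0,0,0]],[255,[0,0,-0.6],[0,0,0]],[255,[0,0,-0.75],[0,0,0]],[255,[0,0,-0.83],[0,0,0]]]'
python3 -m creep '[[255,[0,0,0],[0,0,0]],[255,[0,0,0],[0,0,0]],[255,[0,0,0],[0,0,0]],[255,[0,0,0],[0,0,0]],[255,[0,0,0],[0,0,0]]]'
python3 - <<'E'
from h import *
z=snap('wrist','w15');z=snap('scene','s15');z=snap('top','t15')
from rig import manip
s=manip.observe();print(s['position'],s['ee_rot'],s['ft_force'],s['torque'])
z=load('s15.npz')
cv2.imwrite('pics/s15z.png',cv2.resize(z['p'][170:250,280:390],None,fx=7,fy=7,interpolation=cv2.INTER_CUBIC))
E
python3 box.py w15.npz |head -1; python3 fil.py w15.npz .1495 .6568 -.0581; python3 idx.py w15.npz
python3 - <<'E'
from h import *
for f in ('w11','w14','w15','w10'):
    z=load(f+'.npz');C=cloud(z,True);hsv=cv2.cvtColor(z['p'],cv2.COLOR_BGR2HSV)
    m=(hsv[...,0]>5)&(hsv[...,0]<17)&(hsv[...,1]>200); m[:250]=False;m[285:]=False;m[:,:305]=False;m[:,328:]=False
    print(f,m.sum(),np.percentile(C[m][:,2],[50,90,97]))
E
```

```text
clock: 19.65
position: [0.6567, -0.058, 0.1492]
ee_rot: [0.012, 1.0, 0.0, -0.0]
ft_force: [0.9, -0.3, -0.4]
gripper_width: 0.0058
clock: 20.15
position: [0.6569, -0.0581, 0.1496]
ee_rot: [0.012, 1.0, 0.0, 0.0]
ft_force: [-0.3, -0.7, -1.4]
gripper_width: 0.0063
[ 0.65685824 -0.05806256  0.14954446] [ 1.21874958e-02  9.99925727e-01 -2.84222547e-06  6.65891100e-05] [ 0.08664085  0.67011792 -1.05556036] [ 0.01944783 -0.00210084  0.03849124]
box 3576 ((645.1741943359375, -58.48255157470703), (34.692195892333984, 58.83708953857422), 88.58135986328125)
(-0.07, -0.05) 34 u 322 322 y-ty mm [4.3 4.9] x-tx [-14.   -3.3   7.8]
(-0.05, -0.032) 29 u 308 308 y-ty mm [-5.8 -5.3] x-tx [-18.6 -10.   -1.4]
(-0.028, -0.021) 258 u 300 327 y-ty mm [-7.2  5.9] x-tx [-25.9 -10.8   5.7]
(-0.02, -0.017) 1298 u 296 334 y-ty mm [-11.6  11.5] x-tx [-33.8 -18.    8.2]
(-0.015, -0.005) 63 u 309 321 y-ty mm [-4.3  3.1] x-tx [-10.7 -10.2  -9.7]
(0, 0.01) 76 u 308 322 y-ty mm [-4.5  3.3] x-tx [-10.7 -10.3  -9.8]
(0.01, 0.03) 204 u 307 323 y-ty mm [-4.3  3.1] x-tx [-10.7 -10.2  -9.7]
(0.03, 0.042) 915 u 291 342 y-ty mm [-9.1  9.8] x-tx [-10.4  -6.    9.3]
w15.npz row 199.77 face x 0.6463 line z 0.1306 depth z at line 0.13 boxtop z 0.1302
w11 369 [0.30338395 0.30557077 0.30723218]
w14 364 [0.19829734 0.20020665 0.20215409]
w15 364 [0.18997228 0.19208803 0.19388992]
w10 378 [0.20946697 0.21185169 0.21357128]
```

View pics/bz.png

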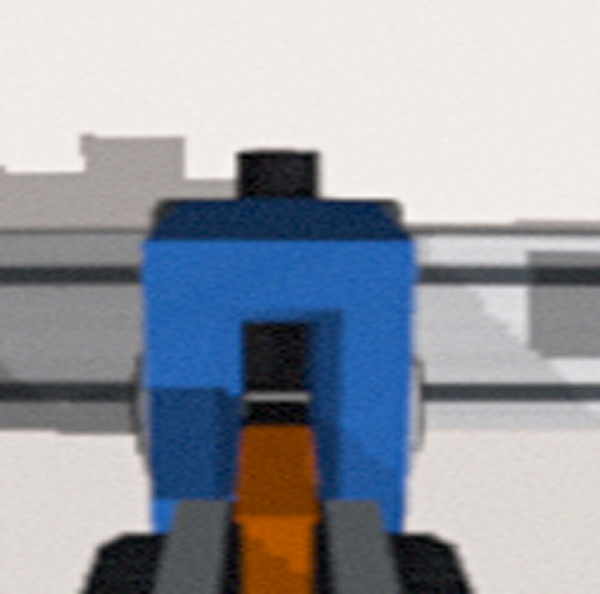

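View pics/s15z.png

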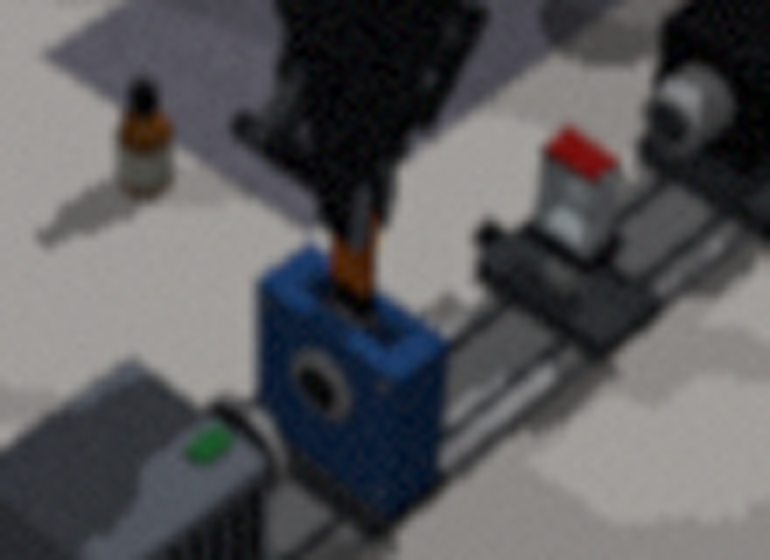

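View pics/s15.png

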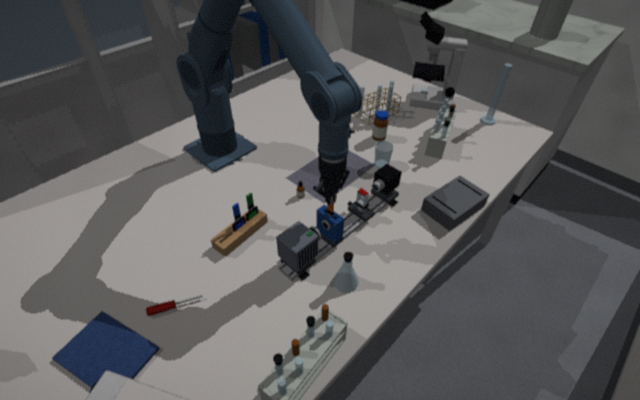

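```bash
python3 - <<'E'
from rig import manip
s=manip.observe();print(s['clock'],s['position'],s['ft_force'],s['joint_velocities'].round(3))
print(manip.close_job())
E
```

```text
20.3 [ 0.65685824 -0.05806256  0.14954446] [ 0.08664085  0.67011792 -1.05556036] [-0.    -0.001 -0.     0.     0.002  0.001 -0.001]
the job is handed in; nothing more can be done
None
```

I placed the glass cell on the cell table, moved the amber filter from the rack into the filter box, and handed the job in at 20.3 s, still holding the filter.

- **Cell:** It stands upright and released about 1 mm from the plate's centre in x and in y. I set it down at about −1.8° yaw, against plate readings of −1.5° to −2.6°. Contact force peaked at about 9 N while setting it down. I eased that off before opening the fingers.
- **Filter height:** The white index line is level with the box top to within about 0.7 mm. Three estimates put the line at 0.1306 m (wrist picture), 0.130 m (depth readings) and 0.1295 m (arm position). The box top read 0.1302 m.
- **Filter fit:** The frame is centred in the slot to within about 0.5 mm. It met no noticeable resistance on the way down. At the end the arm was still, and the force was about 1 N, roughly the filter's own weight.
- **Other items:** In the last scene view the green and blue filters are still in the rack. The bottles, glassware and screwdriver look untouched; I judged this by eye only.

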